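# Zero the mould-shop comparator on its setting bar, then load the plaster insert

## Task

Zero the comparator on the aluminium setting bar that stands in it by pressing its round button fully down. Then lift the bar out and stand it in the comparator's own shallow parking tray, and put the long ribbed plaster insert into the comparator in its place, seated flat on the plate between the stop and the sprung shoe. Do not press the button once the bar is out, and set both pieces down rather than dropping them.

Things in the scene. Friction and masses are not known exactly. Their poses are not given: they have to be found in the camera images.
- gauge: Fixed grey comparator, mm. Origin on the bench under the nest centre; z up, y = measuring axis. Nest: plate top at z 16 between stop (face y -40) and sprung shoe (face y 40 with bar in, 37 when empty, 54 when pushed right back); jaws 40 to 50 wide in x, upright to z 36, flaring out 16 up to z 69. Parking tray: centre x 110 y 0, inside 100 (x) by 124 (y), floor z 16, rim top z 26.
- master: Setting bar: plain aluminium block 36 mm (x) by 80 mm (y) by 55 mm high, about 0.43 kg. Origin: centre of its underside, z up. At the start it stands in the comparator's nest between stop and shoe, its y along the measuring axis, within 6 mm of the nest centre.
- insert: White plaster insert, inverted T: foot 44 (x) by 80 (y) by 22 mm high, full-length rib 22 mm thick (x), total height 57 mm, 0.15 kg. Origin: underside centre, z up, y along the rib. Near it a shorter ribbed piece (50 mm), a plain block and a round plug. Let down between the jaws it wedges the shoe aside (spring 1.5 to 2.7 N); aim 4 mm to the shoe side.
- zero (a joint): Travel of the comparator's round black zero button, m: 0 up, 0.006 fully down (5 N); pressed beyond 0.004; springs back. In the comparator's frame, mm: centre x 0, y 117.5, cap 30 across, top at z 78 over a collar 46 across (z 68). It is on a green housing, x -32 to 112, y 85 to 150, top z 56, that also bears a round dial at x 78 (top z 69).
Not all that is in view belongs to the job. What is shaped like the insert but green is not meant.

How it is judged:
By the outcome, as a careful person would: the job done as asked, in the order asked, and still so for the second after the job is handed in, with the robot touching nothing.
It also fails if it takes over 67 s, if anything falls off the work surface, if the arm or the gripper's body presses on something with over 40 N, if the wrist force passes 120 N, or if a joint passes its speed limit or range.

## Robot

A 6-joint arm with a two-finger parallel gripper is mounted at the origin on the work surface. World frame = base frame: x ahead of the robot, y to its left, z up, the work surface at z = 0. Lengths are in m, angles in degrees, forces in N, time in s.
With the tool pointing down it reaches from about 0.375 to 0.825 m from the base axis. Payload 5.5 kg.
Tool frame: the origin (TCP) lies at the very end of the fingers, on their centre line; the grasp point (between the pads) lies 19 mm behind it; z points along the fingers, y is the direction in which the jaws open and shut (so a half turn about z gives the same grasp; the last joint's range is limited). The gripper opens to 85 mm and grips with 20 to 120 N. Pads are 22 mm wide; open, the fingers measure 114 mm over their backs; the gripper's body (76 mm by 85 mm) begins 54 mm behind the grasp point. The pads swing forward as they close: fully open they stand 13 mm farther back than shut.
Start: joints at [-77.063, 17.962, -2.699, 69.339, 0, 90], TCP at [0.134, -0.585, 0.231] pointing down, gripper open.
Joint ranges: [-152.73, 152.73], [-39.44, 99.34], [-58.76, 71.6], [-118.89, 123.64], [-81.53, 83.1], [-180, 180]. Speed limits (degrees/s): [136.94, 136.94, 172.46, 180, 180, 180].

## Interface

Orientations are given as a 3x3 rotation matrix whose columns are the frame's x, y, z axes.
In Python, from plant import sensors, viewer, ticket gives the robot as it stands. The module is installed in compiled form; this text tells all that it offers.
- The arm moves only by the tool servo_tool, never from a script. Its argument "plan" is one flat list of numbers, 7 for each row, row after row: the turn, a rotation vector about the tool's x, y, z in degrees, then the shift along the tool's x, y, z in m, then the gripper command: -1 is fully open, 1 is shut, values between are in proportion. A call has 1 to 8 rows; each row shifts and turns the commanded pose from where the row before left it, along the tool's axes as they then stand; what a row does not reach is not made up. A row lasts 1/12 s, in which the tool goes at most 41.7 mm and 7.16 degrees, less where a joint would pass 70% of its speed; a pose out of reach is approached as far as the arm can. A call with a gripper value outside its range is refused whole. The fingers move at their own pace and stop on an object; "newtons" is the grip in N (left out, the last holds). Time passes only in rows, so rows that do not move let the fingers close. It gives the time, the measured TCP pose, the force and the opening at its end, in the units of the state.
- sensors.get_obs(): the state, without advancing time (a new reading comes with each control period).
- viewer.snapshot(name): name is "scene" or "top" or "wrist"; returns (picture, depth): 384x512x3 uint8, red, green, blue; 384x512 float32, m along the optical axis (not along the pixel's ray), 0 where there is no reading.
- viewer.camera_model(name): a dict with "camera_matrix" (3x3 intrinsics, pixels), "eye" and "orientation" of the camera in the world. Camera axes: x right, y down, z forward; pixel columns grow to the right and rows downward; lengths in m; the calibration is good to about 2 mm. The wrist camera is an equidistant fisheye: a pixel r from the principal point sees the ray r / f radians off the axis. A picture is of the moment at which its call begins: read the wrist's pose just before it. camera_model takes no time and is no camera call; for the wrist camera it gives the pose at the moment of the call.
- ticket.hand_in(): hands the job in, once; it reports no verdict.
The state is a dict: "t": time; "q": joint angles; "qd": joint speeds; "joint_torque": joint torques, N m; "position": TCP position; "tcp_rot": TCP orientation; "ft_force": force on the tool from outside, world axes, zero at the start; "ft_torque": the same for the moment, N m; "gripper_width": opening from 0.0 (shut) to 1.0 (fully open).
Only numpy, scipy, OpenCV 4.12 (cv2) and the standard library are available. Lean on these libraries where they do the work, as an engineer would, in place of code of your own. Each camera call takes 0.05 s, during which the arm holds its last target.

## Working session

There is one attempt and no reset: what is moved stays moved. The work goes in short steps, Python scripts to look and compute and a tool call to move; the robot and the scene stay as the last step left them, time stands still between calls to the robot, and variables do not carry over. Pictures are saved under pics/ and viewed, and the job is handed in when it is done.

Besides the shell and the picture viewer there is one more tool, called after "Request:" as a command line: name --argument value ..., lists and objects as JSON in quotes. servo_tool: Moves the arm, as the interface text tells. Its arguments: {"type":"object","properties":{"plan":{"type":"array","items":{"type":"number"}},"newtons":{"type":"number"}},"required":["plan"]}

```bash
mkdir -p pics
python3 - <<'E'
from plant import sensors, viewer
import cv2, numpy as np
o=sensors.get_obs()
for k,v in o.items(): print(k,np.round(v,4).tolist())
for n in ["scene","top","wrist"]:
    m=viewer.camera_model(n); print(n,{k:np.round(v,4).tolist() if not isinstance(v,str) else v for k,v in m.items()})
    p,d=viewer.snapshot(n); np.save(f'{n}_d.npy',d); np.save(f'{n}_p.npy',p)
    cv2.imwrite(f'pics/{n}0.png',cv2.resize(p[:,:,::-1],(800,600),interpolation=cv2.INTER_CUBIC))
E
```

```text
t 0.0
q [-77.0632, 18.0047, -2.7551, 69.3375, -0.0005, 90.0]
qd [-0.038, 0.0191, 0.0208, 0.0335, 0.0176, 0.0117]
joint_torque [0.0014, -53.9598, 33.9745, 0.0195, 0.0001, -0.0]
position [0.1342, -0.5842, 0.2304]
tcp_rot [[0.9746, 0.2239, -0.0004], [0.2239, -0.9746, 0.0017], [-0.0, -0.0017, -1.0]]
ft_force [0.2501, 0.5315, 0.0866]
ft_torque [0.0035, 0.0214, -0.009]
gripper_width 1.0013
scene {'camera_matrix': [[387.6748, 0.0, 252.8819], [0.0, 387.6748, 188.6061], [0.0, 0.0, 1.0]], 'eye': [0.8987, 0.117, 0.8044], 'orientation': [[-0.3447, 0.7717, -0.5345], [0.9387, 0.2775, -0.2047], [-0.0097, -0.5723, -0.82]]}
top {'camera_matrix': [[363.8674, 0.0, 257.3041], [0.0, 363.8674, 196.622], [0.0, 0.0, 1.0]], 'eye': [0.2758, -0.064, 0.9027], 'orientation': [[0.0277, -0.9805, 0.1944], [-0.9995, -0.0302, -0.0099], [0.0155, -0.1941, -0.9809]]}
wrist {'camera_matrix': [[297.3186, 0.0, 258.5182], [0.0, 297.3186, 192.1965], [0.0, 0.0, 1.0]], 'eye': [0.2125, -0.5666, 0.373], 'orientation': [[0.224, -0.9254, -0.3057], [-0.9746, -0.2128, -0.0699], [-0.0004, 0.3136, -0.9496]]}
```

View pics/scene0.png

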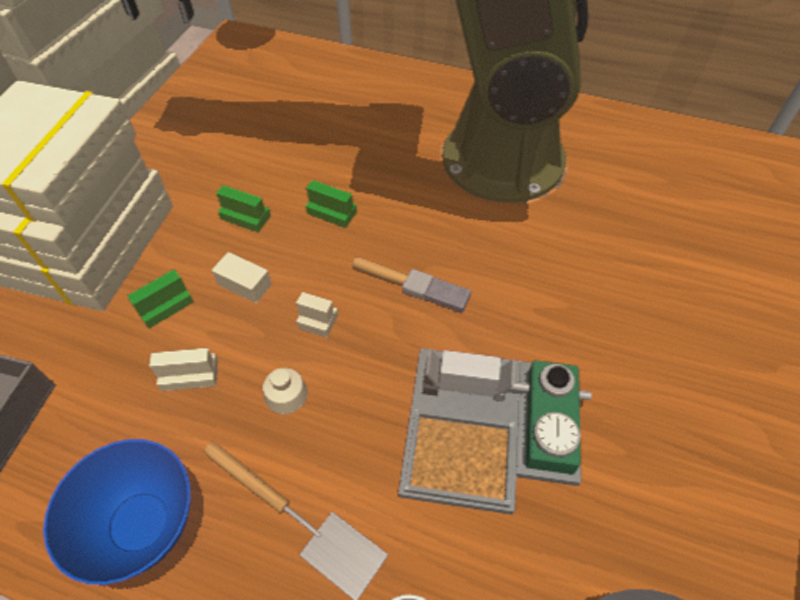

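View pics/top0.png

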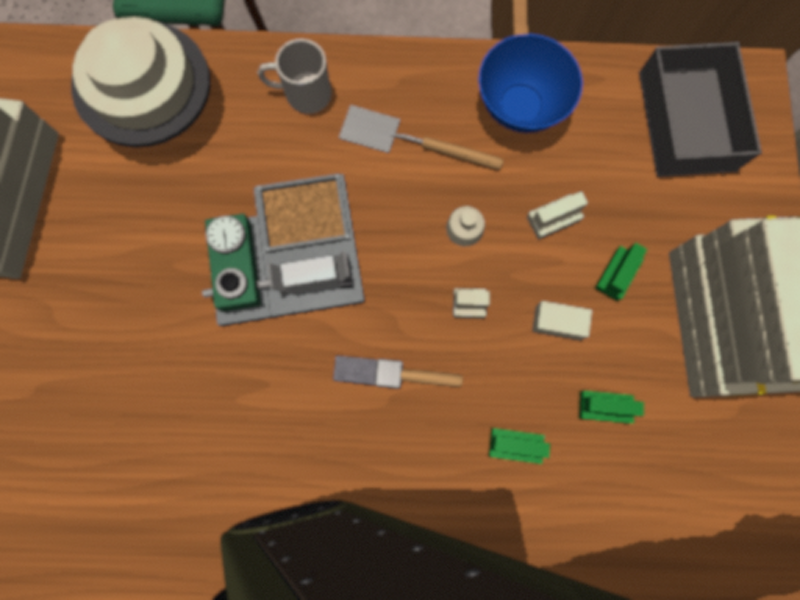

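View pics/wrist0.png

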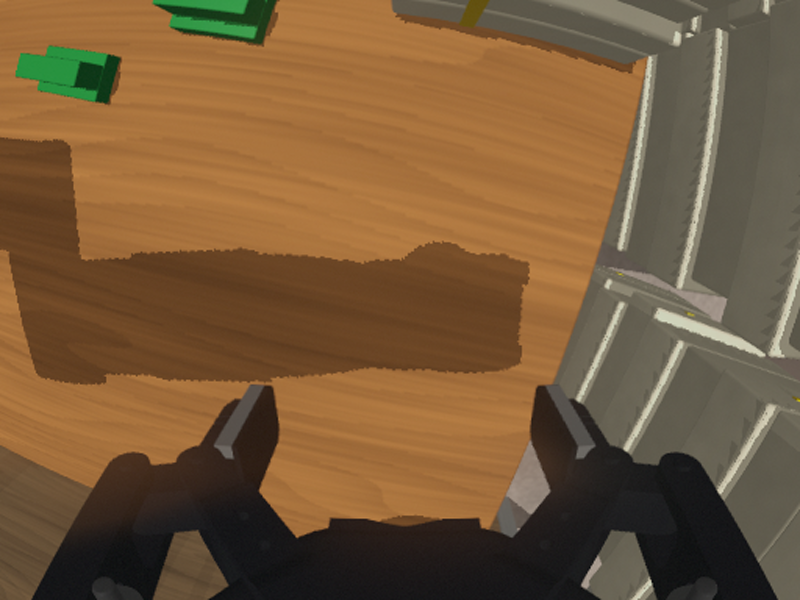

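```bash
cat > h.py <<'E'
import numpy as np, cv2
from plant import viewer, sensors
def cloud(n,d,m=None):
    m=m or viewer.camera_model(n); K=m['camera_matrix']; R=np.array(m['orientation']); e=np.array(m['eye'])
    v,u=np.mgrid[0:384,0:512].astype(float)
    a=(u-K[0][2])/K[0][0]; b=(v-K[1][2])/K[1][1]
    if n=='wrist':
        r=np.hypot(a,b); s=np.where(r>1e-9,np.tan(np.minimum(r,1.5))/np.maximum(r,1e-9),1); a=a*s;b=b*s
    P=np.stack([a*d,b*d,d],-1)@R.T+e
    P[d<=0]=np.nan
    return P
E
python3 - <<'E'
from h import *
for n in ['top','scene']:
    P=cloud(n,np.load(n+'_d.npy')); p=np.load(n+'_p.npy').astype(int)
    np.save(n+'_P.npy',P)
    if n=='top': pts=dict(bench=(450,350),tray_tl=(262,190),tray_tr=(340,182),tray_bl=(268,250),tray_br=(350,237),traymid=(303,213),dial=(225,233),btn=(230,283),bar=(305,272),insrib=(560,207),shortrib=(472,294),platecorner=(358,298))
    else: pts=dict(traymid=(460,460),dial=(557,433),btn=(558,377),bar=(470,365),insrib=(182,357))
    for k,(u,v) in pts.items():
        print(n,k,np.round(P[int(v/1.5625),int(u/1.5625)]*1000,1))
# colour/height maps orthographic
P=np.load('top_P.npy');p=np.load('top_p.npy')
for n,x0,x1,y0,y1 in [('gauge',.28,.6,.0,.4),('ins',.3,.6,-.4,0.)]:
    pass
E
```

```text
top bench [ 387.1 -151.4    2.8]
top tray_tl [641.1 164.2  21.1]
top tray_tr [656.6  36.2  27.1]
top tray_bl [535.5 144.6  28.3]
top tray_br [566.6  14.8  17.9]
top traymid [604.7  96.   16.3]
top dial [549.  201.5  67.5]
top btn [468.1 184.1  78.9]
top bar [490.1  75.4  72.2]
top insrib [ 613.5 -316.4   57. ]
top shortrib [ 466.9 -178.1   60.4]
top platecorner [466.1  -2.1  16.6]
scene traymid [606.2  92.9  13.8]
scene dial [549.6 200.9  65.4]
scene btn [477.7 185.3  79.8]
scene bar [494.3  68.2  69.8]
scene insrib [ 613.2 -316.7   57.5]
```

Run:
```python
from h import *
def rect(Q):
    r=cv2.minAreaRect((Q[:,:2]*1000).astype(np.float32)); return np.round(r[0],1),np.round(r[1],1),round(r[2],1),len(Q)
for n in ['top','scene']:
    P=np.load(n+'_P.npy'); p=np.load(n+'_p.npy').astype(int)
    z=P[...,2]*1000; x=P[...,0]*1000;y=P[...,1]*1000
    hsv=cv2.cvtColor(p.astype(np.uint8),cv2.COLOR_RGB2HSV).astype(int)
    def sel(name,m,zlo,zhi,xr,yr):
        m=m&(z>zlo)&(z<zhi)&(x>xr[0])&(x<xr[1])&(y>yr[0])&(y<yr[1])
        k,l,s,c=cv2.connectedComponentsWithStats(m.astype(np.uint8))
        if k<2: print(n,name,'none');return
        i=1+np.argmax(s[1:,4]); Q=P[l==i]; print(n,name,rect(Q),'mean',np.round(Q.mean(0)*1000,1),'zmed',np.round(np.median(Q[:,2])*1000,1))
    T=np.ones_like(z,bool); H,S,V=hsv[...,0],hsv[...,1],hsv[...,2]
    sel('btn',V<70,70,84,(440,510),(150,220))
    sel('collar',S<60,63,84,(440,510),(150,220))
    sel('dial',V>170,60,75,(520,590),(170,230))
    sel('bar',(V>150)&(S<40),64,76,(440,540),(20,130))
    sel('housing',(H>60)&(H<95)&(S>80),48,62,(430,620),(140,260))
    sel('tray cork',(H>8)&(H<25)&(S>70),8,22,(530,680),(20,170))
    sel('insrib',(V>150)&(S<60),50,64,(560,660),(-380,-250))
    sel('insall',(V>100)&(S<70),10,64,(560,660),(-380,-250))
    sel('shortall',(V>100)&(S<70),10,64,(430,510),(-240,-120))
    sel('bench',T,-10,10,(300,420),(-250,100))
    b=T&(abs(z)<10)&(x>300)&(x<420); print('bench med',np.nanmedian(z[b]),np.nanstd(z[b]))
    c=p[180:250,:]
def crop(n,u0,u1,v0,v1,f,o):
    p=np.load(n+'_p.npy')[v0:v1,u0:u1,::-1]; cv2.imwrite(o,cv2.resize(p,None,fx=f,fy=f,interpolation=cv2.INTER_CUBIC))
crop('top',125,240,105,210,7,'pics/c1.png') if 0 else crop('top',125,238,105,210,5,'pics/c1.png')
crop('scene',250,390,215,330,5,'pics/c2.png')
```

```text
top btn (array([470.7, 185.7]), array([25.4, 24.4]), 79.1, 100) mean [470.6 185.3  78.9] zmed 78.9
top collar (array([471.4, 186.3]), array([44.1, 43.9]), 64.4, 293) mean [470.2 184.7  73. ] zmed 70.9
top dial (array([549.2, 203.1]), array([50. , 48.6]), 48.8, 332) mean [548.5 203.   69.9] zmed 69.9
top bar (array([493.4,  71.4]), array([35.6, 78.9]), 11.4, 486) mean [493.   71.3  71.9] zmed 72.0
top housing (array([508.6, 192.6]), array([139.5,  63.1]), 11.4, 655) mean [493.6 183.   56.4] zmed 56.8
top tray cork (array([605. ,  94.5]), array([ 98. , 122.9]), 11.4, 1731) mean [604.7  94.8  17.5] zmed 17.5
top insrib (array([ 613.6, -320.2]), array([22.1, 78.7]), 26.1, 265) mean [ 613.1 -319.6   57.7] zmed 57.7
top insall (array([ 613.5, -319.9]), array([44.5, 79.4]), 26.1, 548) mean [ 607.6 -319.    41.9] zmed 53.5
top shortall (array([ 462.3, -179. ]), array([42.8, 48.7]), 0.5, 368) mean [ 457.6 -178.4   42.2] zmed 52.7
top bench (array([360. , -74.9]), array([120. , 349.8]), 0.0, 5810) mean [361.1 -78.7   0.9] zmed 0.9
bench med 0.9002600598592703 1.6219671493866363
scene btn (arra
[... 390 characters left out ...]
.4
scene housing (array([513.9, 193.2]), array([142.4,  64.1]), 10.6, 868) mean [521.2 190.5  55. ] zmed 55.1
scene tray cork (array([602.3,  91.9]), array([ 97.9, 123.3]), 11.3, 2666) mean [603.8  92.9  16.1] zmed 16.1
scene insrib (array([ 613.9, -321.2]), array([21. , 76.6]), 25.9, 275) mean [ 614.5 -320.9   56.4] zmed 56.4
scene insall (array([ 619.7, -318.9]), array([33.8, 78.9]), 26.5, 671) mean [ 621.5 -317.3   40.7] zmed 49.1
scene shortall (array([ 464.5, -180.4]), array([47.8, 21.9]), 88.9, 156) mean [ 465.  -180.1   56. ] zmed 56.0
scene bench (array([360., -75.]), array([119.9, 349.8]), 0.0, 4428) mean [366.2 -70.8  -0.5] zmed -0.7
bench med -0.6144090755935694 1.6408315757861998
```

View pics/c1.png

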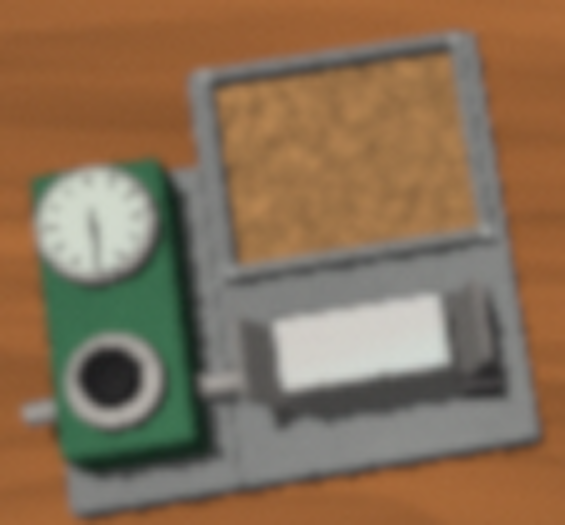

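View pics/c2.png

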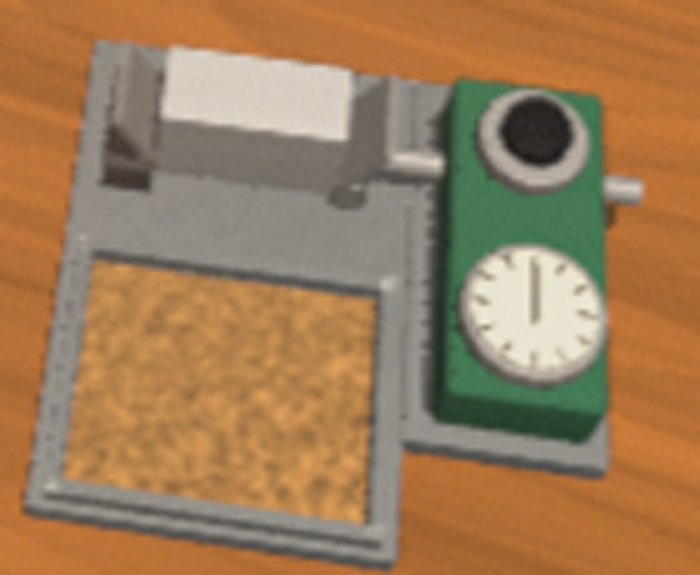

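Request:
servo_tool --plan '[0, 0, -7, 0, 0, 0, 1, 0, 0, -7, 0, 0, 0, 1, 0, 0, -7, 0, 0, 0, 1, 0, 0, -7, 0, 0, 0, 1, 0, 0, -7, 0, 0, 0, 1, 0, 0, -7, 0, 0, 0, 1, 0, 0, -7, 0, 0, 0, 1, 0, 0, -7, 0, 0, 0, 1]' --newtons 40

```text
t: 0.82
position: [0.1343, -0.5845, 0.2309]
tcp_rot: [[0.354, 0.935, -0.0], [0.935, -0.354, 0.001], [0.001, -0.0, -1.0]]
ft_force: [0.2, -0.2, 0.4]
gripper_width: 0.001
```

Request:
servo_tool --plan '[0, 0, -6.48, 0, 0, 0, 1, 0, 0, -6.48, 0, 0, 0, 1, 0, 0, -6.48, 0, 0, 0, 1, 0, 0, -6.48, 0, 0, 0, 1, 0, 0, -6.48, 0, 0, 0, 1, 0, 0, 0, 0, 0, 0, 1]'

```text
t: 1.32
position: [0.1343, -0.5845, 0.231]
tcp_rot: [[-0.199, 0.98, -0.0], [0.98, 0.199, 0.001], [0.001, 0.0, -1.0]]
ft_force: [0.1, -0.1, -0.5]
gripper_width: 0.001
```

```bash
cat >> h.py <<'E'
def to(tx,ty,tz,hd=101.35):
    o=sensors.get_obs(); R=np.array(o['tcp_rot']); p=np.array(o['position'])
    h=np.degrees(np.arctan2(R[1,0],R[0,0])); s=R.T@(np.array([tx,ty,tz])-p)
    from scipy.spatial.transform import Rotation as Ro
    c,sn=np.cos(np.radians(hd)),np.sin(np.radians(hd))
    T=np.array([[c,sn,0],[sn,-c,0],[0,0,-1]])
    print('t',o['t'],'pos',np.round(p,4),'hd',round(h,2),'q',np.round(o['q'],1),'F',np.round(o['ft_force'],1),'w',round(float(o['gripper_width']),3))
    print('turn',np.round(Ro.from_matrix(R.T@T).as_rotvec(degrees=True),2),'shift',np.round(s,4),'rows',round(np.linalg.norm(s)/.041,1))
E
python3 -c "
from h import *
to(.43,-.2,.15)"
```

```text
t 1.3167 pos [ 0.1343 -0.5845  0.231 ] hd 101.5 q [-77.1  18.   -2.7  69.3   0.    1.4] F [ 0.1 -0.1 -0.5] w 0.001
turn [ 0.   -0.04  0.15] shift [0.3178 0.3664 0.0812] rows 12.0
```

Request:
servo_tool --plan '[0, 0, 0, 0.0244, 0.0282, 0.006, 1, 0, 0, 0, 0.0244, 0.0282, 0.006, 1, 0, 0, 0, 0.0244, 0.0282, 0.006, 1, 0, 0, 0, 0.0244, 0.0282, 0.006, 1, 0, 0, 0, 0.0244, 0.0282, 0.006, 1, 0, 0, 0, 0.0244, 0.0282, 0.006, 1, 0, 0, 0, 0.0244, 0.0282, 0.006, 1, 0, 0, 0, 0.0244, 0.0282, 0.006, 1]'

```text
t: 1.98
position: [0.3178, -0.3474, 0.1831]
tcp_rot: [[-0.193, 0.981, 0.0], [0.981, 0.193, -0.0], [-0.0, 0.0, -1.0]]
ft_force: [1.2, -0.8, 0.4]
gripper_width: -0.004
```

Request:
servo_tool --plan '[0, 0, 0, 0.0244, 0.0282, 0.006, 1, 0, 0, 0, 0.0244, 0.0282, 0.006, 1, 0, 0, 0, 0.0244, 0.0282, 0.006, 1, 0, 0, 0, 0.0244, 0.0282, 0.006, 1, 0, 0, 0, 0.0244, 0.0282, 0.006, 1]'

```text
t: 2.4
position: [0.4322, -0.2, 0.1531]
tcp_rot: [[-0.193, 0.981, 0.0], [0.981, 0.193, -0.0], [-0.0, 0.0, -1.0]]
ft_force: [1.3, -1.4, -1.0]
gripper_width: -0.001
```

```bash
python3 -c "
from h import *
to(.473,.1858,.11)"
```

```text
t 2.4 pos [ 0.4322 -0.2     0.1531] hd 101.13 q [-24.8   7.5 -26.5  56.   -0.   54. ] F [ 1.3 -1.4 -1. ] w -0.001
turn [ 0.01  0.01 -0.22] shift [0.3707 0.1145 0.0431] rows 9.5
```

Request:
servo_tool --plan '[0, 0, 0, 0.0371, 0.0115, 0.004, 1, 0, 0, 0, 0.0371, 0.0115, 0.004, 1, 0, 0, 0, 0.0371, 0.0115, 0.004, 1, 0, 0, 0, 0.0371, 0.0115, 0.004, 1, 0, 0, 0, 0.0371, 0.0115, 0.004, 1, 0, 0, 0, 0.0371, 0.0115, 0.004, 1, 0, 0, 0, 0.0371, 0.0115, 0.004, 1, 0, 0, 0, 0.0371, 0.0115, 0.004, 1]'

```text
t: 3.07
position: [0.463, 0.1093, 0.1212]
tcp_rot: [[-0.193, 0.981, 0.0], [0.981, 0.193, -0.0], [-0.0, 0.0, -1.0]]
ft_force: [0.3, -0.5, -0.3]
gripper_width: 0.001
```

Request:
servo_tool --plan '[0, 0, 0, 0.0371, 0.0115, 0.004, 1, 0, 0, 0, 0.0371, 0.0115, 0.004, 1, 0, 0, 0, 0, 0, 0, 1, 0, 0, 0, 0, 0, 0, 1]'

```text
t: 3.4
position: [0.4709, 0.1863, 0.1129]
tcp_rot: [[-0.198, 0.98, -0.001], [0.98, 0.198, -0.0], [-0.0, -0.001, -1.0]]
ft_force: [-0.0, -0.3, -1.1]
gripper_width: -0.002
```

```bash
python3 -c "
from h import *
to(.473,.1858,.078)
p,d=viewer.snapshot('wrist'); cv2.imwrite('pics/w1.png',cv2.resize(p[:,:,::-1],(800,600)))"
```

```text
t 3.4 pos [0.4709 0.1863 0.1129] hd 101.41 q [ 21.6  12.7 -25.9  51.5  -0.  100.2] F [-0.  -0.3 -1.1] w -0.002
turn [-0.03  0.02  0.06] shift [-0.0009  0.0019  0.0349] rows 0.9
```

View pics/w1.png

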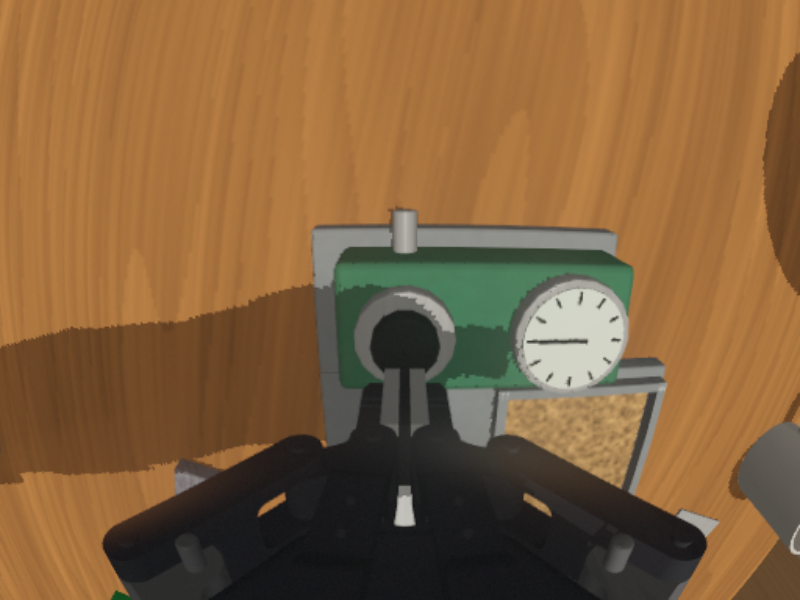

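Request:
servo_tool --plan '[0, 0, 0, -0.0004, 0.001, 0.008, 1, 0, 0, 0, 0, 0, 0.008, 1, 0, 0, 0, 0, 0, 0.008, 1, 0, 0, 0, 0, 0, 0.008, 1, 0, 0, 0, 0, 0, 0.003, 1, 0, 0, 0, 0, 0, 0.002, 1, 0, 0, 0, 0, 0, 0.002, 1, 0, 0, 0, 0, 0, 0, 1]'

```text
t: 4.12
position: [0.472, 0.1839, 0.0741]
tcp_rot: [[-0.196, 0.981, -0.001], [0.981, 0.196, -0.001], [-0.001, -0.001, -1.0]]
ft_force: [-1.8, -2.6, 3.9]
gripper_width: 0.002
```

Request:
servo_tool --plan '[0, 0, 0, 0, 0, 0.002, 1, 0, 0, 0, 0, 0, 0.002, 1, 0, 0, 0, 0, 0, 0, 1, 0, 0, 0, 0, 0, 0, 1]'

```text
t: 4.45
position: [0.4725, 0.1844, 0.0718]
tcp_rot: [[-0.197, 0.98, 0.001], [0.98, 0.197, -0.0], [-0.0, 0.001, -1.0]]
ft_force: [-6.4, -4.9, 17.8]
gripper_width: 0.0
```

Request:
servo_tool --plan '[0, 0, 0, 0, 0, -0.01, 1, 0, 0, 0, 0, 0, -0.02, 1, 0, 0, 0, 0, 0, -0.025, 1, 0, 0, 0, -0.02, 0, 0, -1, 0, 0, 0, -0.035, 0, 0, -1, 0, 0, 0, -0.035, 0, 0, -1, 0, 0, 0, -0.02, 0, 0, -1, 0, 0, 0, 0, 0, 0, -1]'

```text
t: 5.12
position: [0.4951, 0.074, 0.1257]
tcp_rot: [[-0.193, 0.981, 0.002], [0.981, 0.193, -0.0], [-0.001, 0.002, -1.0]]
ft_force: [-0.2, 0.2, -1.0]
gripper_width: 0.714
```

```bash
python3 -c "
from h import *
to(.494,.0707,.031)
p,d=viewer.snapshot('wrist'); cv2.imwrite('pics/w2.png',cv2.resize(p[:,:,::-1],(800,600)))
p,d=viewer.snapshot('scene'); cv2.imwrite('pics/s2.png',cv2.resize(p[:,:,::-1],(800,600)))"
```

```text
t 5.1167 pos [0.4951 0.074  0.1257] hd 101.12 q [  8.5  11.3 -25.8  52.8  -0.   87.4] F [-0.2  0.2 -1. ] w 0.714
turn [ 0.09  0.04 -0.23] shift [-0.0029 -0.0019  0.0947] rows 2.3
```

View pics/w2.png

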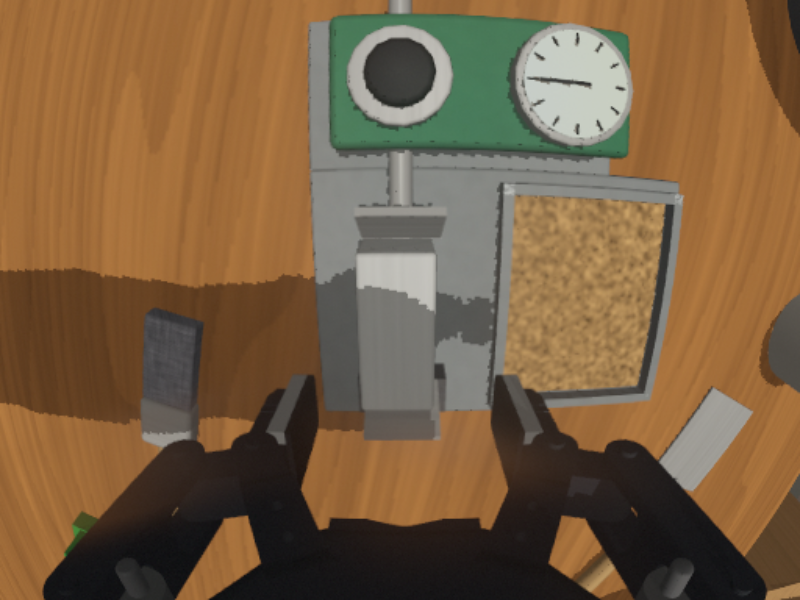

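View pics/s2.png

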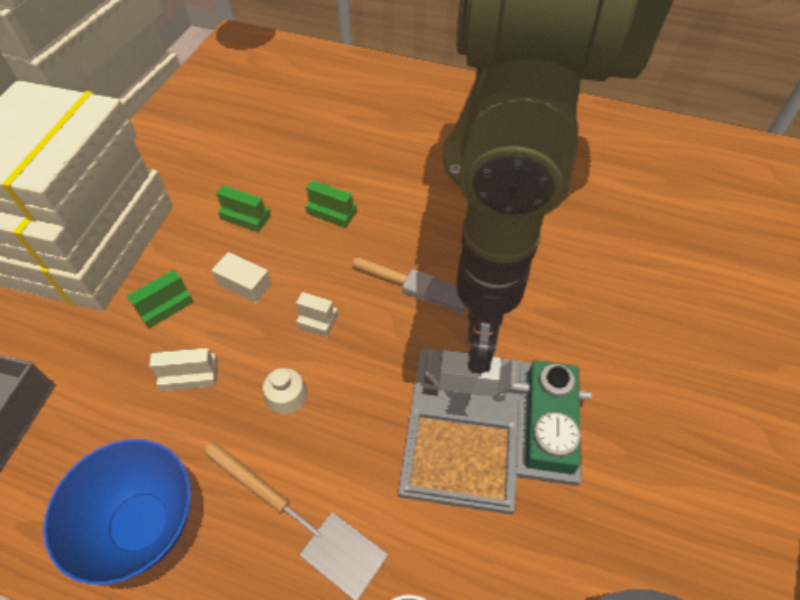

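Request:
servo_tool --plan '[0, 0, -0.2, -0.003, -0.002, 0.02, -1, 0, 0, 0, 0, 0, 0.03, -1, 0, 0, 0, 0, 0, 0.025, -1, 0, 0, 0, 0, 0, 0.015, -1, 0, 0, 0, 0, 0, 0.003, -1, 0, 0, 0, 0, 0, 0, 0.2, 0, 0, 0, 0, 0, 0, 0.5, 0, 0, 0, 0, 0, 0, 1]' --newtons 60

```text
t: 5.88
position: [0.4938, 0.074, 0.0336]
tcp_rot: [[-0.201, 0.98, 0.002], [0.98, 0.201, 0.001], [0.0, 0.002, -1.0]]
ft_force: [0.6, 0.6, -0.0]
gripper_width: 0.604
```

Request:
servo_tool --plan '[0, 0, 0, 0, 0, 0, 1, 0, 0, 0, 0, 0, 0, 1, 0, 0, 0, 0, 0, 0, 1, 0, 0, 0, 0, 0, 0, 1]'

```text
t: 6.22
position: [0.4928, 0.0736, 0.0336]
tcp_rot: [[-0.2, 0.98, 0.001], [0.98, 0.2, 0.001], [0.001, 0.001, -1.0]]
ft_force: [-3.1, 0.2, 5.6]
gripper_width: 0.413
```

```bash
python3 -c "
from h import *
to(.494,.0707,.10)"
```

```text
t 6.2167 pos [0.4928 0.0736 0.0336] hd 101.53 q [  8.5  17.  -32.3  40.6   0.   86.9] F [-3.1  0.2  5.6] w 0.413
turn [ 0.06 -0.03  0.18] shift [-0.003   0.0007 -0.0664] rows 1.6
```

Request:
servo_tool --plan '[0, 0, 0, 0, 0, -0.005, 1, 0, 0, 0, 0, 0, -0.01, 1, 0, 0, 0, 0, 0, -0.02, 1, 0, 0, 0, 0, 0, -0.02, 1, 0, 0, 0, 0, 0, -0.01, 1, 0, 0, 0, 0, 0, 0, 1]'

```text
t: 6.72
position: [0.4949, 0.0736, 0.1003]
tcp_rot: [[-0.2, 0.98, 0.005], [0.98, 0.2, 0.001], [-0.0, 0.005, -1.0]]
ft_force: [1.0, -0.6, -2.0]
gripper_width: 0.411
```

```bash
python3 -c "
from h import *
to(.6035,.0950,.0336)
p,d=viewer.snapshot('wrist'); cv2.imwrite('pics/w3.png',cv2.resize(p[:,:,::-1],(800,600)))"
```

```text
t 6.7167 pos [0.4949 0.0736 0.1003] hd 101.53 q [  8.5  12.6 -27.9  49.2  -0.   86.9] F [ 1.  -0.6 -2. ] w 0.411
turn [0.3  0.02 0.18] shift [-0.0007  0.1104  0.0673] rows 3.2
```

View pics/w3.png

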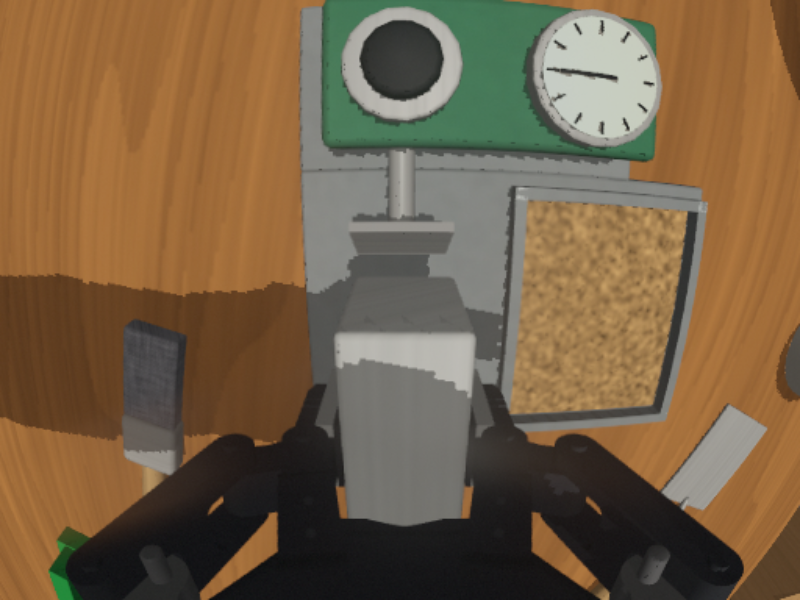

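Request:
servo_tool --plan '[0, 0, 0, 0, 0.015, 0, 1, 0, 0, 0, 0, 0.03, 0, 1, 0, 0, 0, 0, 0.035, 0, 1, 0, 0, 0, 0, 0.025, 0, 1, 0, 0, 0, 0, 0.005, 0.01, 1, 0, 0, 0, 0, 0, 0.02, 1, 0, 0, 0, 0, 0, 0.02, 1, 0, 0, 0, 0, 0, 0.008, 1]'

```text
t: 7.43
position: [0.5969, 0.0947, 0.0349]
tcp_rot: [[-0.2, 0.98, -0.007], [0.98, 0.2, -0.001], [0.0, -0.007, -1.0]]
ft_force: [-1.3, 0.1, -3.7]
gripper_width: 0.414
```

```bash
python3 -c "
from h import *
to(.6035,.0950,.0336)"
```

```text
t 7.4333 pos [0.5969 0.0947 0.0349] hd 101.53 q [  9.   27.  -16.8  46.7  -0.   87.5] F [-1.3  0.1 -3.7] w 0.414
turn [-0.38 -0.01  0.18] shift [-0.001   0.0065  0.0012] rows 0.2
```

Request:
servo_tool --plan '[0, 0, 0, 0, 0, 0, 1, 0, 0, 0, 0, 0, 0, 1]'

```text
t: 7.6
position: [0.5991, 0.095, 0.0384]
tcp_rot: [[-0.2, 0.98, -0.002], [0.98, 0.2, -0.0], [0.0, -0.002, -1.0]]
ft_force: [0.5, -0.6, -3.9]
gripper_width: 0.415
```

```bash
python3 -c "
from h import *
to(.6035,.0950,.0336)
p,d=viewer.snapshot('wrist'); cv2.imwrite('pics/w4.png',cv2.resize(p[:,:,::-1],(800,600)))
p,d=viewer.snapshot('scene'); cv2.imwrite('pics/s4.png',cv2.resize(p[200:340,220:400,::-1],None,fx=4,fy=4))"
```

```text
t 7.6 pos [0.5991 0.095  0.0384] hd 101.53 q [  9.   26.8 -16.5  46.9  -0.   87.5] F [ 0.5 -0.6 -3.9] w 0.415
turn [-0.14 -0.    0.18] shift [-0.0009  0.0043  0.0048] rows 0.2
```

View pics/w4.png

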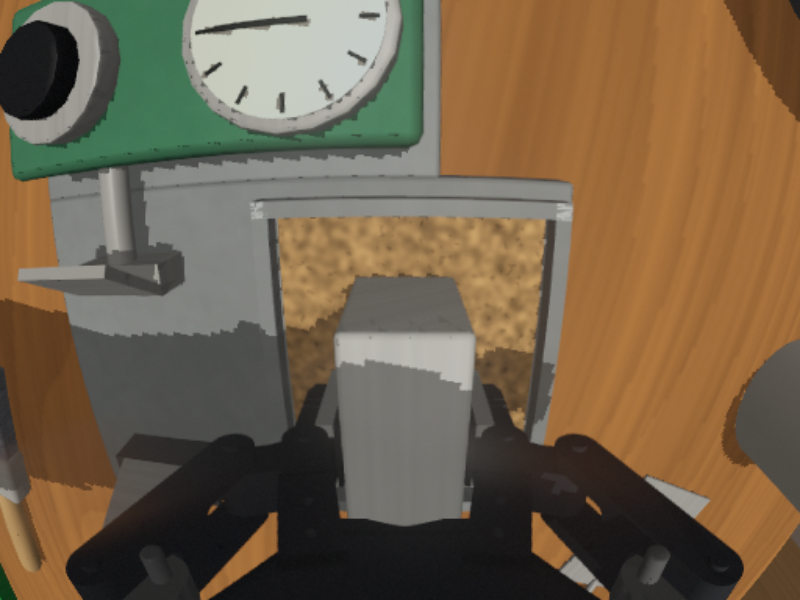

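View pics/s4.png

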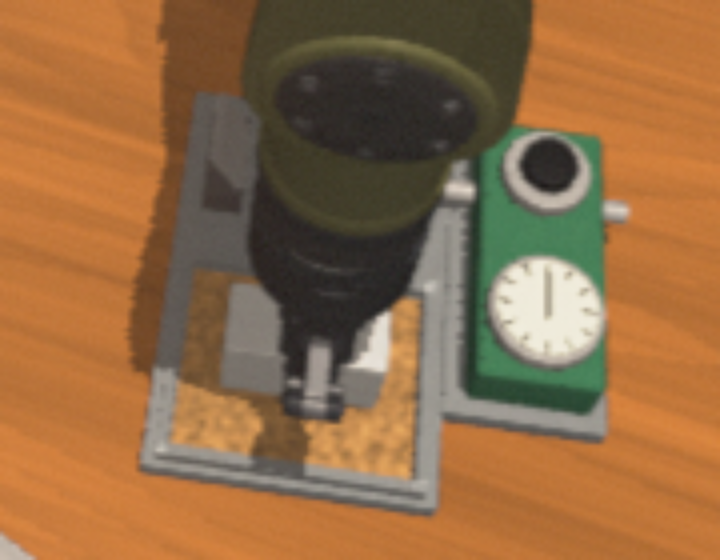

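Request:
servo_tool --plan '[0, 0, 0, 0, 0, 0.0015, 1, 0, 0, 0, 0, 0, 0.0015, 1, 0, 0, 0, 0, 0, 0.001, 1, 0, 0, 0, 0, 0, 0.001, 1, 0, 0, 0, 0, 0, 0, 1]'

```text
t: 8.12
position: [0.6002, 0.0953, 0.0343]
tcp_rot: [[-0.2, 0.98, -0.0], [0.98, 0.2, -0.0], [-0.0, -0.0, -1.0]]
ft_force: [0.2, 0.4, -4.8]
gripper_width: 0.417
```

Request:
servo_tool --plan '[0, 0, 0, 0, 0, 0.001, 1, 0, 0, 0, 0, 0, 0.0005, 1, 0, 0, 0, 0, 0, 0, 1]'

```text
t: 8.37
position: [0.6004, 0.0953, 0.0336]
tcp_rot: [[-0.2, 0.98, 0.0], [0.98, 0.2, 0.0], [-0.0, 0.0, -1.0]]
ft_force: [-2.4, -0.1, 4.9]
gripper_width: 0.41
```

Request:
servo_tool --plan '[0, 0, 0, 0, 0, 0, 0, 0, 0, 0, 0, 0, 0, -0.4, 0, 0, 0, 0, 0, 0, -0.4, 0, 0, 0, 0, 0, 0, -0.4, 0, 0, 0, 0, 0, -0.01, -0.4, 0, 0, 0, 0, 0, -0.03, -0.4, 0, 0, 0, 0, 0, -0.035, -0.4, 0, 0, 0, 0, 0, -0.035, -0.4]'

```text
t: 9.03
position: [0.5996, 0.0952, 0.1441]
tcp_rot: [[-0.2, 0.98, -0.001], [0.98, 0.2, -0.0], [0.0, -0.002, -1.0]]
ft_force: [0.8, 0.6, 0.2]
gripper_width: 0.708
```

```bash
python3 -c "
from h import *
to(.6137,-.3203,.14,116)
p,d=viewer.snapshot('wrist'); cv2.imwrite('pics/w5.png',cv2.resize(p[:,:,::-1],(800,600)))"
```

```text
t 9.0333 pos [0.5996 0.0952 0.1441] hd 101.54 q [ 9.  21.4 -9.4 59.2 -0.  87.5] F [0.8 0.6 0.2] w 0.708
turn [-9.000e-02 -1.000e-02 -1.446e+01] shift [-0.4099 -0.0693  0.0042] rows 10.1
```

View pics/w5.png

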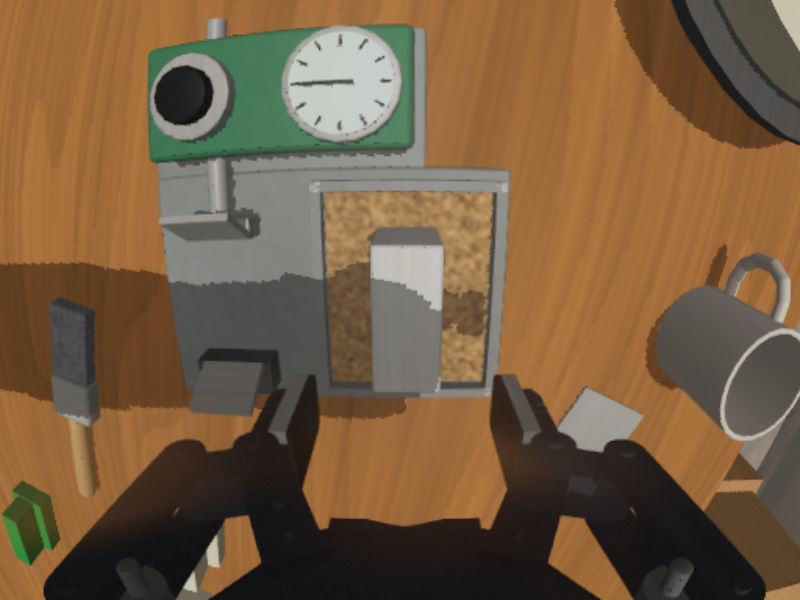

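Request:
servo_tool --plan '[0, 0, 0, -0.0373, -0.0063, 0, -0.4, 0, 0, 0, -0.0373, -0.0063, 0, -0.4, 0, 0, 0, -0.0373, -0.0063, 0, -0.4, 0, 0, 0, -0.0373, -0.0063, 0, -0.4, 0, 0, 0, -0.0373, -0.0063, 0, -0.4, 0, 0, 0, -0.0373, -0.0063, 0, -0.4, 0, 0, 0, -0.0373, -0.0063, 0, -0.4, 0, 0, 0, -0.0373, -0.0063, 0, -0.4]'

```text
t: 9.75
position: [0.6106, -0.2091, 0.1436]
tcp_rot: [[-0.2, 0.98, 0.001], [0.98, 0.2, -0.0], [-0.0, 0.001, -1.0]]
ft_force: [1.1, 0.6, -0.1]
gripper_width: 0.698
```

Request:
servo_tool --plan '[0, 0, 0, -0.0373, -0.0063, 0, -0.4, 0, 0, 0, -0.0373, -0.0063, 0, -0.4, 0, 0, 0, -0.0373, -0.0063, 0, -0.4, 0, 0, -4.8, 0, 0, 0, -0.4, 0, 0, -4.8, 0, 0, 0, -0.4, 0, 0, -4.8, 0, 0, 0, -0.4, 0, 0, 0, 0, 0, 0, -0.4]'

```text
t: 10.33
position: [0.6144, -0.3211, 0.1432]
tcp_rot: [[-0.439, 0.899, 0.0], [0.899, 0.439, -0.0], [-0.0, 0.0, -1.0]]
ft_force: [-0.1, -0.6, 0.6]
gripper_width: 0.701
```

```bash
python3 -c "
from h import *
to(.6137,-.3203,.03,116)
p,d=viewer.snapshot('wrist'); cv2.imwrite('pics/w6.png',cv2.resize(p[:,:,::-1],(800,600)))
p,d=viewer.snapshot('top'); cv2.imwrite('pics/t6.png',cv2.resize(p[:,:,::-1],(800,600)))"
```

```text
t 10.3333 pos [ 0.6144 -0.3211  0.1432] hd 116.01 q [-27.6  30.4   4.3  63.8   0.   36.4] F [-0.1 -0.6  0.6] w 0.701
turn [0.01 0.01 0.01] shift [ 0.0011 -0.0003  0.1132] rows 2.8
```

View pics/w6.png

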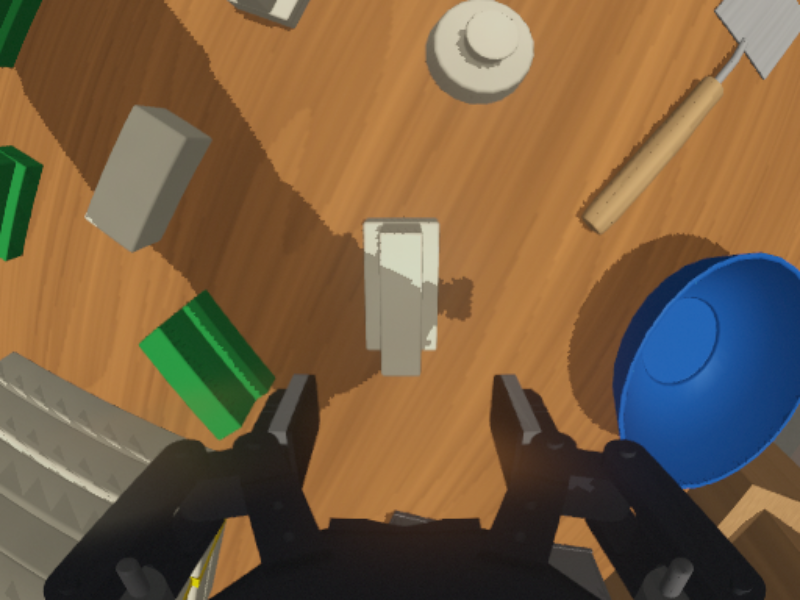

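View pics/t6.png

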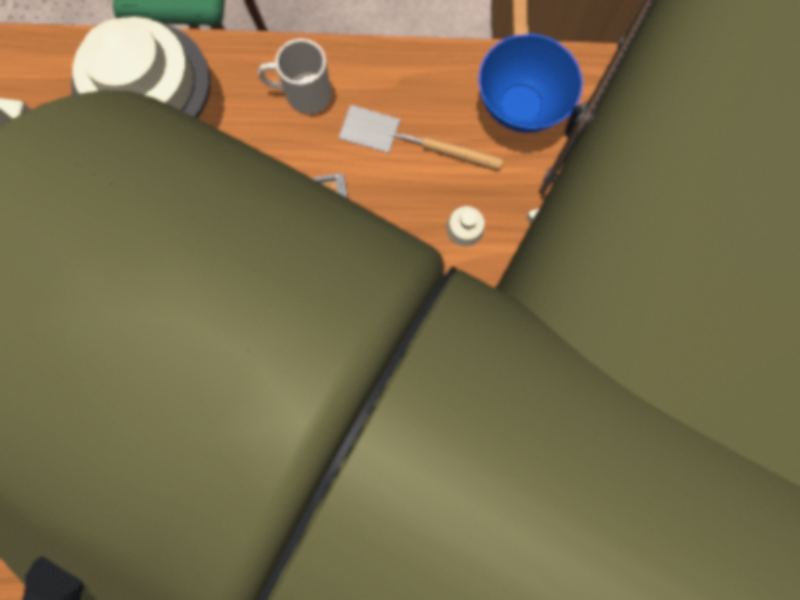

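```bash
python3 -c "
from h import *
P=np.load('top_P.npy');p=np.load('top_p.npy')
h=cv2.cvtColor(p,cv2.COLOR_RGB2HSV).astype(int)
a=np.radians(26);D=P[...,:2]-np.array([.6137,-.3203])
X=D@np.array([np.cos(a),np.sin(a)]);Y=D@np.array([-np.sin(a),np.cos(a)])
m=(h[...,0]>45)&(h[...,0]<75)&(h[...,1]>120)&(abs(X)<.15)&(abs(Y)<.15)
print(np.c_[X[m],Y[m]][np.argsort(-X[m])[:8]].round(3)); print(X[m&(abs(Y)<.05)].max())
"
```

```text
[[-0.093 -0.072]
 [-0.094 -0.073]
 [-0.094 -0.067]
 [-0.095 -0.069]
 [-0.095 -0.065]
 [-0.096 -0.071]
 [-0.097 -0.06 ]
 [-0.097 -0.065]]
-0.10473458295413614
```

Plenty of clearance. I'll go down with the fingers about 42 mm apart.

Request:
servo_tool --plan '[0, 0, 0, 0.001, 0, 0.025, 0, 0, 0, 0, 0, 0, 0.035, 0, 0, 0, 0, 0, 0, 0.03, 0, 0, 0, 0, 0, 0, 0.016, 0, 0, 0, 0, 0, 0, 0.008, 0, 0, 0, 0, 0, 0, 0, 0, 0, 0, 0, 0, 0, 0, 0.3, 0, 0, 0, 0, 0, 0, 1]' --newtons 35

```text
t: 11.1
position: [0.6153, -0.3203, 0.0307]
tcp_rot: [[-0.437, 0.899, 0.002], [0.899, 0.437, -0.001], [-0.002, 0.001, -1.0]]
ft_force: [0.3, -0.7, -1.8]
gripper_width: 0.247
```

Request:
servo_tool --plan '[0, 0, 0, 0, 0, 0, 1, 0, 0, 0, 0, 0, 0, 1, 0, 0, 0, 0, 0, 0, 1]'

```text
t: 11.35
position: [0.6152, -0.3203, 0.0306]
tcp_rot: [[-0.437, 0.899, 0.003], [0.899, 0.437, -0.001], [-0.002, 0.002, -1.0]]
ft_force: [-0.7, -0.5, 5.2]
gripper_width: 0.249
```

```bash
python3 -c "
from h import *
to(.6137,-.3203,.14,116)
p,d=viewer.snapshot('wrist'); cv2.imwrite('pics/w7.png',cv2.resize(p[:,:,::-1],(800,600)))"
```

```text
t 11.35 pos [ 0.6152 -0.3203  0.0306] hd 115.93 q [-27.5  35.2  -3.4  51.3   0.   36.6] F [-0.7 -0.5  5.2] w 0.249
turn [ 0.1   0.12 -0.07] shift [ 0.0004 -0.0012 -0.1094] rows 2.7
```

View pics/w7.png

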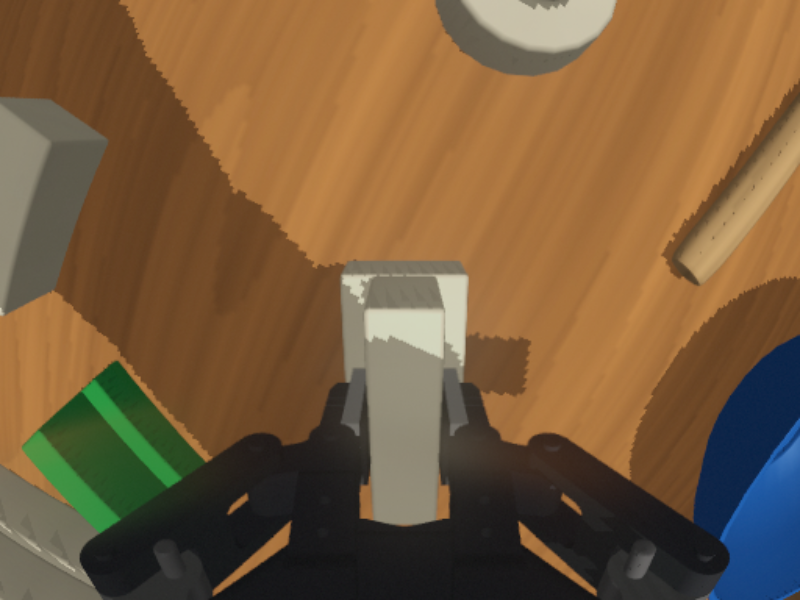

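Request:
servo_tool --plan '[0, 0, 0, 0, 0, -0.01, 1, 0, 0, 0, 0, 0, -0.025, 1, 0, 0, 0, 0, 0, -0.035, 1, 0, 0, 0, 0, 0, -0.03, 1, 0, 0, 4.86, 0, 0, -0.01, 1, 0, 0, 4.86, 0, 0, 0, 1, 0, 0, 4.86, 0, 0, 0, 1, 0, 0, 0, 0, 0, 0, 1]'

```text
t: 12.07
position: [0.614, -0.3197, 0.1397]
tcp_rot: [[-0.195, 0.981, 0.0], [0.981, 0.195, -0.0], [-0.0, 0.0, -1.0]]
ft_force: [-0.4, 0.2, -1.8]
gripper_width: 0.247
```

```bash
python3 -c "
from h import *
to(.4951,.0741,.14)"
```

```text
t 12.0667 pos [ 0.614  -0.3197  0.1397] hd 101.23 q [-27.5  30.4   3.8  63.3  -0.   51.3] F [-0.4  0.2 -1.8] w 0.247
turn [ 0.02  0.02 -0.12] shift [ 0.4094 -0.0399 -0.0005] rows 10.0
```

Request:
servo_tool --plan '[0, 0, 0, 0.02, -0.0036, 0, 1, 0, 0, 0, 0.039, -0.0036, 0, 1, 0, 0, 0, 0.039, -0.0036, 0, 1, 0, 0, 0, 0.039, -0.0036, 0, 1, 0, 0, 0, 0.039, -0.0036, 0, 1, 0, 0, 0, 0.039, -0.0036, 0, 1, 0, 0, 0, 0.039, -0.0036, 0, 1, 0, 0, 0, 0.039, -0.0036, 0, 1]'

```text
t: 12.73
position: [0.5269, -0.0365, 0.1389]
tcp_rot: [[-0.199, 0.98, -0.0], [0.98, 0.199, 0.0], [0.0, -0.0, -1.0]]
ft_force: [1.3, 0.4, -1.5]
gripper_width: 0.249
```

Request:
servo_tool --plan '[0, 0, 0, 0.039, -0.0036, 0, 1, 0, 0, 0, 0.039, -0.0036, 0, 1, 0, 0, 0, 0.03, -0.0036, 0, 1, 0, 0, 0, 0.008, 0, 0, 1, 0, 0, 0, 0, 0, 0, 1, 0, 0, 0, 0, 0, 0, 1]'

```text
t: 13.23
position: [0.4948, 0.0734, 0.139]
tcp_rot: [[-0.199, 0.98, 0.0], [0.98, 0.199, -0.001], [-0.001, 0.0, -1.0]]
ft_force: [-0.1, 0.8, -0.8]
gripper_width: 0.253
```

```bash
python3 -c "
from h import *
to(.4951,.0741,.0466)
p,d=viewer.snapshot('wrist'); cv2.imwrite('pics/w8.png',cv2.resize(p[:,:,::-1],(800,600)))
p,d=viewer.snapshot('scene'); cv2.imwrite('pics/s8.png',cv2.resize(p[200:340,220:400,::-1],None,fx=4,fy=4))"
```

```text
t 13.2333 pos [0.4948 0.0734 0.139 ] hd 101.5 q [  8.5  10.7 -24.7  54.6  -0.   87. ] F [-0.1  0.8 -0.8] w 0.253
turn [0.01 0.04 0.15] shift [0.0006 0.0004 0.0924] rows 2.3
```

View pics/w8.png

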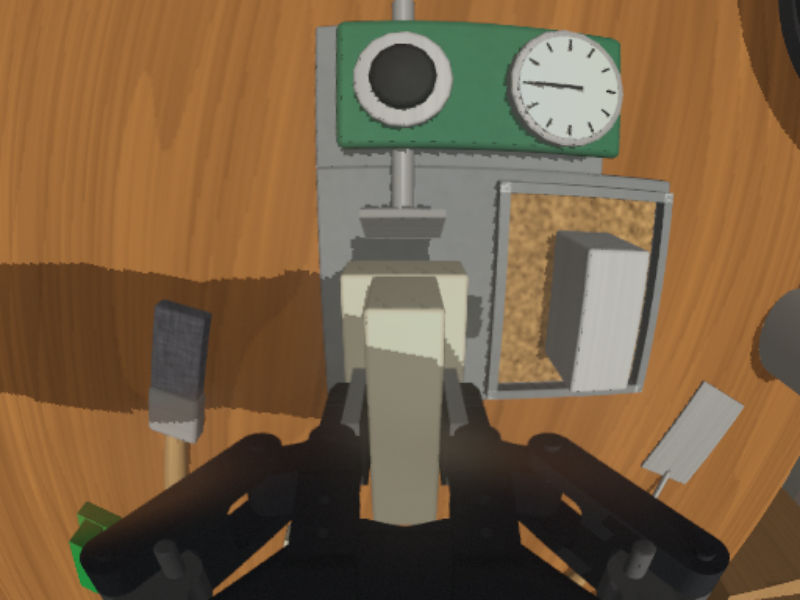

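View pics/s8.png

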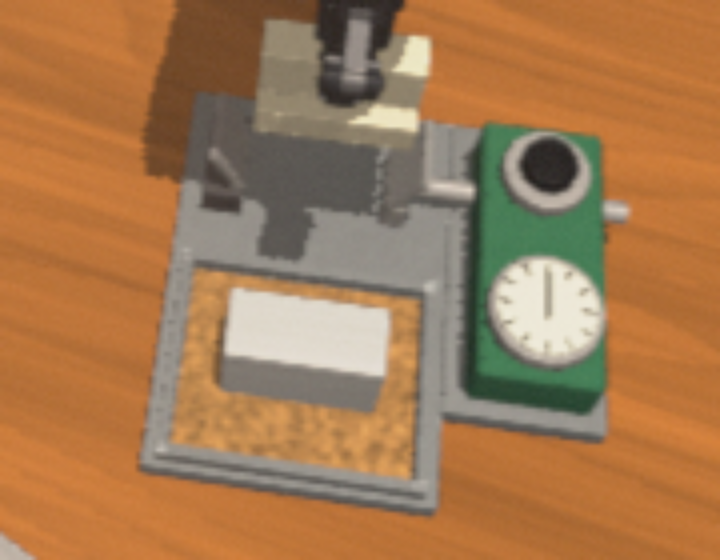

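Request:
servo_tool --plan '[0, 0, 0.1, 0.0005, 0.0004, 0.015, 1, 0, 0, 0, 0, 0, 0.015, 1, 0, 0, 0, 0, 0, 0.008, 1, 0, 0, 0, 0, 0, 0.005, 1, 0, 0, 0, 0, 0, 0.005, 1, 0, 0, 0, 0, 0, 0.005, 1, 0, 0, 0, 0, 0, 0.005, 1, 0, 0, 0, 0, 0, 0, 1]'

```text
t: 14.0
position: [0.4946, 0.0739, 0.0801]
tcp_rot: [[-0.195, 0.981, -0.001], [0.981, 0.195, -0.0], [0.0, -0.001, -1.0]]
ft_force: [-1.4, 0.6, -1.4]
gripper_width: 0.251
```

Request:
servo_tool --plan '[0, 0, 0, 0, 0, 0.004, 1, 0, 0, 0, 0, 0, 0.004, 1, 0, 0, 0, 0, 0, 0.004, 1, 0, 0, 0, 0, 0, 0.004, 1, 0, 0, 0, 0, 0, 0.004, 1, 0, 0, 0, 0, 0, 0, 1]'

```text
t: 14.5
position: [0.4946, 0.0738, 0.0599]
tcp_rot: [[-0.195, 0.981, -0.001], [0.981, 0.195, -0.001], [-0.0, -0.001, -1.0]]
ft_force: [1.4, -2.3, -3.4]
gripper_width: 0.248
```

```bash
python3 -c "
from h import *
to(.4951,.0741,.0466)
p,d=viewer.snapshot('wrist'); cv2.imwrite('pics/w9.png',cv2.resize(p[:,:,::-1],(800,600)))"
```

```text
t 14.5 pos [0.4946 0.0738 0.0599] hd 101.25 q [  8.5  15.4 -30.3  44.3  -0.   87.3] F [ 1.4 -2.3 -3.4] w 0.248
turn [-0.05  0.03 -0.1 ] shift [0.0002 0.0006 0.0133] rows 0.3
```

View pics/w9.png

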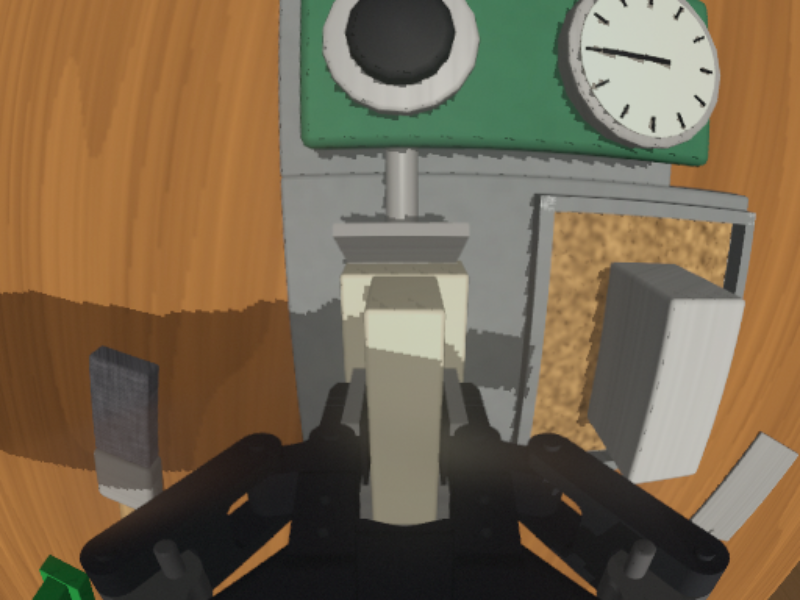

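Request:
servo_tool --plan '[0, 0, 0, 0, 0, 0.004, 1, 0, 0, 0, 0, 0, 0.003, 1, 0, 0, 0, 0, 0, 0.002, 1, 0, 0, 0, 0, 0, 0.002, 1, 0, 0, 0, 0, 0, 0.001, 1, 0, 0, 0, 0, 0, 0, 1]'

```text
t: 15.05
position: [0.4948, 0.0741, 0.0485]
tcp_rot: [[-0.195, 0.981, -0.0], [0.981, 0.195, -0.0], [0.0, -0.0, -1.0]]
ft_force: [0.1, -1.4, -3.1]
gripper_width: 0.25
```

Request:
servo_tool --plan '[0, 0, 0, 0, 0, 0.001, 1, 0, 0, 0, 0, 0, 0.001, 1, 0, 0, 0, 0, 0, 0.0005, 1, 0, 0, 0, 0, 0, 0, 1]'

```text
t: 15.38
position: [0.495, 0.0743, 0.0467]
tcp_rot: [[-0.195, 0.981, 0.0], [0.981, 0.195, 0.0], [0.0, 0.0, -1.0]]
ft_force: [-2.0, -1.4, 3.7]
gripper_width: 0.25
```

Request:
servo_tool --plan '[0, 0, 0, -0.001, 0, 0, 1, 0, 0, 0, -0.001, 0, 0, 1, 0, 0, 0, -0.001, 0, 0, 1, 0, 0, 0, 0, 0, 0, 1]'

```text
t: 15.72
position: [0.4957, 0.0722, 0.0469]
tcp_rot: [[-0.196, 0.981, 0.0], [0.981, 0.196, 0.003], [0.002, 0.001, -1.0]]
ft_force: [-2.3, 1.4, 5.9]
gripper_width: 0.249
```

Now I'll release to about 40 mm and retreat.

Request:
servo_tool --plan '[0, 0, 0, 0, 0, 0, 0.4, 0, 0, 0, 0, 0, 0, 0.2, 0, 0, 0, 0, 0, 0, 0, 0, 0, 0, 0, 0, 0, 0, 0, 0, 0, 0, 0, -0.005, 0, 0, 0, 0, 0, 0, -0.02, 0, 0, 0, 0, 0, 0, -0.035, 0, 0, 0, 0, 0, 0, -0.04, 0]'

```text
t: 16.38
position: [0.4935, 0.0708, 0.1459]
tcp_rot: [[-0.195, 0.981, -0.005], [0.981, 0.195, -0.001], [0.0, -0.005, -1.0]]
ft_force: [1.0, 0.0, -0.1]
gripper_width: 0.502
```

Request:
servo_tool --plan '[0, 0, 0, -0.035, 0, -0.02, -0.4, 0, 0, 0, -0.04, 0, 0, -0.4, 0, 0, 0, -0.04, 0, 0, -0.4, 0, 0, 0, -0.04, 0, 0, -0.4, 0, 0, 0, 0, 0, 0, -0.4]'

```text
t: 16.8
position: [0.5273, -0.0869, 0.1671]
tcp_rot: [[-0.189, 0.982, 0.002], [0.982, 0.189, -0.003], [-0.004, 0.002, -1.0]]
ft_force: [1.1, 0.2, 0.4]
gripper_width: 0.7
```

Run:
```python
from h import *
to(.4951,.0741,.0466)
for n in ['wrist','scene','top']:
    m=viewer.camera_model(n); p,d=viewer.snapshot(n); 
    cv2.imwrite(f'pics/{n}10.png',cv2.resize(p[:,:,::-1],(800,600))); P=cloud(n,d,m); np.save(n+'_P2.npy',P); np.save(n+'_p2.npy',p)
p=np.load('scene_p2.npy'); cv2.imwrite('pics/s10.png',cv2.resize(p[200:340,220:400,::-1],None,fx=4,fy=4,interpolation=cv2.INTER_CUBIC))
a=np.radians(11.35)
for n in ['scene','top']:
    P=np.load(n+'_P2.npy')*1000; D=P[...,:2]-[495.9,70.9]
    X=D@np.array([np.cos(a),np.sin(a)]);Y=D@np.array([-np.sin(a),np.cos(a)]);z=P[...,2]
    for nm,m in [('rib',(abs(X)<15)&(abs(Y)<50)&(z>69)&(z<78)),('foot',(abs(X)<30)&(abs(Y)<38)&(z>30)&(z<45)),('bar',(abs(X-110)<45)&(abs(Y)<55)&(z>62)&(z<80))]:
        if m.sum()>5: print(n,nm,m.sum(),'z',np.percentile(z[m],[5,50,95]).round(1),[np.round(v,1) for v in cv2.minAreaRect(np.c_[X[m],Y[m]].astype(np.float32))], 'zslope/mm', np.linalg.lstsq(np.c_[X[m],Y[m],np.ones(m.sum())],z[m],rcond=None)[0].round(3))
```

```text
t 16.8 pos [ 0.5273 -0.0869  0.1671] hd 100.9 q [ -9.3  12.8 -18.   59.   -0.2  69.8] F [1.1 0.2 0.4] w 0.7
turn [ 0.09  0.21 -0.45] shift [ 0.1646 -0.0014  0.1199] rows 5.0
scene rib 367 z [70.  72.5 74.5] [array([ 2. , -1.1]), array([79.5, 24.2]), np.float64(89.9)] zslope/mm [-1.4000e-02  6.0000e-03  7.2449e+01]
scene foot 269 z [31.7 37.2 42.2] [array([18.5,  0.1]), array([14.4, 75.8]), np.float64(0.0)] zslope/mm [-4.1200e-01  1.0000e-03  4.4645e+01]
scene bar 757 z [66.7 70.3 72.7] [array([109.3,  -0.8]), array([37.3, 79.8]), np.float64(0.1)] zslope/mm [-4.7000e-02  1.0000e-03  7.5442e+01]
```

View pics/wrist10.png

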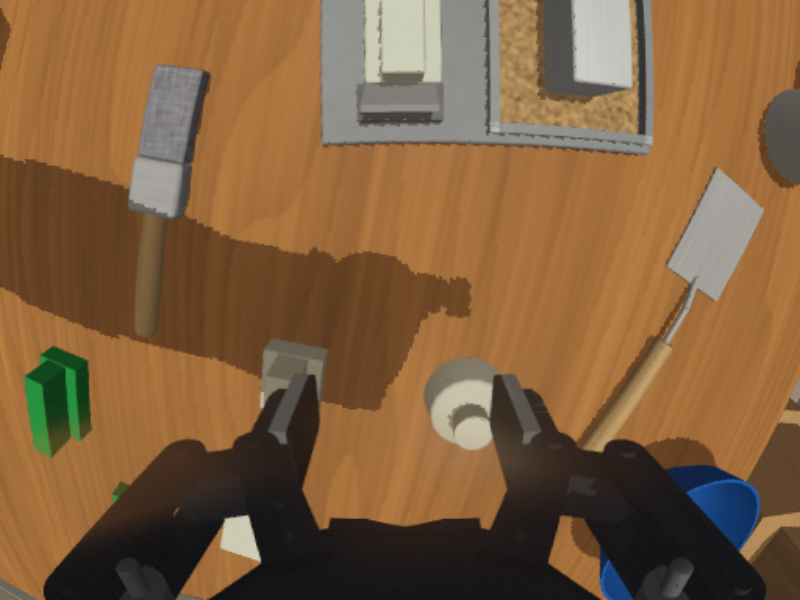

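View pics/s10.png

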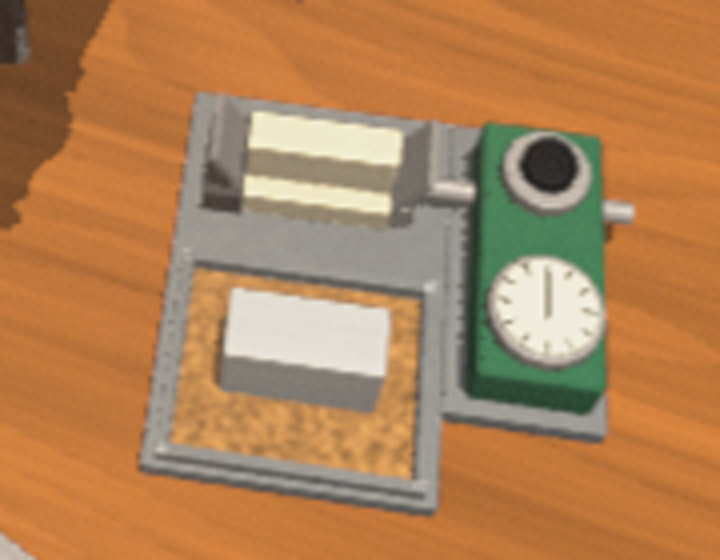

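```bash
python3 -c "
from plant import ticket
print(ticket.hand_in())"
```

```text
the job is handed in; nothing more can be done
None
```

The job is done and handed in at about 17 s of the 67 s allowed; the hand-in gives no verdict.

- **Zeroing:** I pressed the button with the fingers shut, with the bar still in the comparator. The TCP stopped at z 71.8 mm with 17.8 N upward. That agrees with the 6 mm of travel from 78 mm and is well over the 5 N needed. I did not press it again.
- **Setting bar:** I lifted it out and set it down in the parking tray, letting go only once contact showed. The last scene picture has it upright about 1 mm from the tray's centre, with its top at z 70 mm (71 expected).
- **Insert:** I lowered the long white ribbed insert in 4 mm to the shoe side, felt contact, then eased it 3 mm towards the stop and released it. In the last scene picture its rib top is level at z 72.5 mm (73 expected). It lies between the stop and the shoe, about 1 mm off the nest centre in y and 2 mm in x. That is within the calibration error.
- **Checks:** The robot was clear of everything when I handed in, and none of the checks I made failed. The last top-camera image gave no reading on either piece, so the final positions rest on the scene camera alone.

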